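# Comb the marker pens into rows on the doctor's desk pad

### The arm

A 6-joint arm with a two-finger parallel gripper is mounted at the origin on the work surface. World frame = base frame: x ahead of the robot, y to its left, z up, the work surface at z = 0. Lengths are in m, angles in rad, forces in N, time in s.
With the tool pointing down it reaches from about 0.25 to 0.775 m from the base axis. Payload 4 kg.
Tool frame: the origin (TCP) lies on the centre line of the jaws, within the pads' length; the fingertips stand 14 mm ahead of it and the grasp point (between the pads) lies 5 mm behind it (robot.tcp_to_tips is the distance from the TCP to the fingertips, in m); z points along the fingers, y is the line along which they close (so a half turn about z gives the same grasp; the last joint's range is limited). The gripper opens to 94 mm and grips with 3 to 60 N. Pads are 16 mm wide; open, the fingers measure 119 mm over their backs; the gripper's body (75 mm by 177 mm) begins 78 mm behind the grasp point.
Start: joints at [-0.103, 0.087, 1.371, -0, 1.684, -0.103], TCP at [0.55, -0, 0.22] pointing down, gripper open.
Joint ranges: [-3.1, 3.1], [-0.76, 2.03], [0.27, 2.55], [-1.08, 4.22], [0.17, 2.65], [-2.57, 2.57]. Speed limits (rad/s): [2.79, 2.79, 3.14, 3.14, 3.14, 3.14].

### API

Orientations are given as [roll, pitch, yaw] about the fixed x, y, z axes, in that order (R = Rz(yaw) Ry(pitch) Rx(roll)).
In Python, from bench import robot gives the robot as it stands.
- The arm moves only by the tool carry_out, never from a script. Its argument "increments" is a list of rows, each a list of 3 entries, a list of its own where there are three numbers: the closure in counts, from 0 (fully open) to 255 (shut), then the shift along the tool's x, y, z in mm, then the turn about the tool's z in degrees. In form: [[fingers, [dx, dy, dz], twist], ...]. A call has 1 to 8 rows; each row shifts and turns the commanded pose from where the row before left it, along the tool's axes as they then stand; what a row does not reach is not made up. A row lasts 1/10 s, in which the tool goes at most 50 mm and 8.59 degrees, less where a joint would pass 70% of its speed; a pose out of reach is approached as far as the arm can. A call with a gripper value outside its range is refused whole. The fingers move at their own pace and stop on an object; the grip force is fixed at half the most. Time passes only in rows, so rows that do not move let the fingers close. It gives the time, the measured TCP pose, the force, the opening and the grip force at its end, in the units of the state.
- robot.get_obs(): the state, without advancing time (a new reading comes with each control period).
- robot.snapshot(name): name is "scene" or "side" or "wrist"; returns the picture (480x640x3 uint8, blue, green, red); there is no depth.
- robot.get_calibration(name): a dict with "vfov" (degrees; the focal length in pixels is half the picture's height over the tangent of half this angle, whatever the lens; pixels are square), "cx", "cy" (the principal point, pixels), "T" (4x4, takes a point from camera to world coordinates). Camera axes: x right, y down, z forward; pixel columns grow to the right and rows downward; lengths in m; the calibration is good to about 2 mm. A picture is of the moment at which its call begins: read the wrist's pose just before it. get_calibration takes no time and is no camera call; for the wrist camera it gives the pose at the moment of the call.
- robot.close_job(): hands the job in; it is judged then, once.
The state is a dict: "time": time; "joint_positions": joint angles; "qvel": joint speeds; "joint_torque": joint torques, N m; "tool_pos": TCP position; "ee_rot": TCP orientation; "wrist_force": force on the tool from outside, world axes, zero at the start; "wrist_torque": the same for the moment, N m; "width": finger opening in m; "finger_force": force on a finger pad.
Only numpy, scipy, OpenCV 4.12 (cv2) and the standard library are available. Lean on these libraries where they do the work, as an engineer would, in place of code of your own. Each camera call takes 0.05 s, during which the arm holds its last target. There are 200 camera calls.

### The job

Take the little green rake from its rest, reach in under the desk lamp and comb the four scattered marker pens back against the metal ledge on the near edge of the desk pad, so that they lie flat side by side in parallel rows along the ledge, close together. Touch the pens only with the rake, do not bump the lamp or disturb the other things on the desk, then set the rake back on its rest the way it stood and let go of it.

Things in the scene. Friction and masses are not known exactly. Their poses are not given: they have to be found in the camera images.
- rake: small hand rake, 0.14 kg, loose. Origin: middle of the row of tine tips; z up, y along the head. Green head bar 12 (x) x 114 (y) x 14 mm at height 30 to 44 mm, 7 tines below it, each 8 (x) x 6 (y) x 32 mm, every 18 mm along y. Wooden handle from (0, 0, 37) mm, 180 mm long, leaning to -x (to the robot) 35 degrees from vertical, direction (-0.574, 0, 0.819)
- rest: fixed grey rake rest, may stand left or right of the pad. Origin on the desk under the parked tine tips, axes as the parked rake's. Base plate 6 mm thick, x -80 to +25 mm, 130 mm wide; toe lip to 15 mm above the desk at x = 14 to 22 mm. The tines stand on the plate behind the lip, the handle leans back on the fork; the rake comes out straight upward
- rest_home (a point): point on top of the rest's base plate, 6 mm above the desk, where the origin of the rake lies when it is parked; axes as the rest's
- pad: fixed grey desk pad, 280 (x) x 270 (y) x 4 mm, origin at the centre of its underside, x pointing away from the robot, y along the ledge. Aluminium ledge along its near (-x) edge: 12 mm wide, 16 mm high above the desk (12 mm above the pad). The other three edges have no rim.
- ledge (a point): middle of the ledge's inner face, on the pad's surface (4 mm above the desk); x points away from the ledge over the pad, y along the ledge. The middles of the pens start 35 to 192 mm from the ledge.
- lamp: fixed black LED desk lamp; origin within 20 mm of, and axes as, the pad's. Black bar 34 (x) x 260 (y) mm across the pad at x = 50 to 84 mm in the lamp's frame, 243 to 260 mm above the desk, carried by an arm 22 mm wide from a post 22 mm thick at x = 215 mm on a round foot 150 mm across
- pen_blue: marker pen with six-sided barrel, white with blue cap, loose, 25 g; 130 mm long along its y axis, 14 mm across the flats (16.2 mm across the corners). Origin at its middle, on its axis (7 mm above the pad as it lies). Seldom parallel to the ledge at the start, up to 0.33 rad off.
- pen_red: same pen, red cap
- pen_green: same pen, green cap
- pen_orange: same pen, orange cap
- tumbler: glass tumbler, 72 mm across, 85 mm high, a bystander; origin at the centre of its foot
- phone: black mobile phone lying flat, 150 x 74 x 9 mm, a bystander
- pill_jar: amber pill jar, 44 mm across, 70 mm high, a bystander just beyond the pad beside the lamp's foot
- hammer: reflex hammer lying on the desk, 200 mm long, a bystander
- case: fixed black instrument case, 100 x 130 x 45 mm; it stands on the other side of the pad from the rake's rest
- rake_handle (a point): point on the handle's axis 140 mm up from its start, at (-80, 0, 152) mm in the rake's frame, a good place to grip; axes as the rake's. The handle is square, 18 x 18 mm, two flat sides facing -y and +y; it is free to grip from 105 to 180 mm along it
- rest_fork (a point): top of the rest's crossbar, at (-51, 0, 97) mm in the rest's frame, on which the handle leans. Two posts either side of it, 32 mm clear between them, rise to 113 mm above the desk and keep the handle from slipping sideways

How it is judged:
By the outcome, as a careful person would: the job done as asked, in the order asked, and still so for the second after the job is handed in, with the robot touching nothing.
It also fails if it takes over 61 s, if anything falls off the work surface, if the arm or the gripper's body presses on something with over 40 N, if the wrist force passes 120 N, or if a joint passes its speed limit or range.

## Working session

There is one attempt and no reset: what is moved stays moved. The work goes in short steps, Python scripts to look and compute and a tool call to move; the robot and the scene stay as the last step left them, time stands still between calls to the robot, and variables do not carry over. Pictures are saved under pics/ and viewed, at most 10 in all, crops included, and the job is handed in when it is done.

Besides the shell and the picture viewer there is one more tool, called after ">>>" in YAML: its name, and indented under it one key for each argument. carry_out: Moves the arm, as the interface text tells. Its arguments: {"type":"object","properties":{"increments":{"type":"array","items":{"type":"array"}}},"required":["increments"]}

```bash
mkdir -p pics; python3 - <<'E'
from bench import robot
import cv2
o=robot.get_obs();print(o)
for n in("scene","side"):
    cv2.imwrite(f"pics/{n}0.png",robot.snapshot(n));print(n,robot.get_calibration(n))
E
```

```text
{'time': 0.0, 'joint_positions': array([-1.03099889e-01,  8.79391414e-02,  1.37224099e+00, -5.50787200e-06,
        1.68361376e+00, -1.03070351e-01]), 'qvel': array([-7.74525735e-04, -1.43791403e-03,  5.24462545e-04, -1.66135816e-03,
        1.75862031e-04,  9.13069658e-05]), 'joint_torque': array([ 1.28542815e-03, -3.40182602e+01, -3.02423716e+01,  7.18220207e-02,
        3.29729996e-02, -1.13141955e-04]), 'tool_pos': array([5.49477171e-01, 4.76852528e-05, 2.18319558e-01]), 'ee_rot': array([-3.13940253e+00, -2.21035827e-04,  1.57076593e+00]), 'wrist_force': array([-0.06716122,  0.41397681, -1.27006523]), 'wrist_torque': array([-0.02315815, -0.00902625,  0.06346967]), 'finger_force': 0.0, 'width': 0.09395032497584836}
scene {'vfov': 51.210576443873194, 'cx': 318.77151902015254, 'cy': 240.68970821840486, 'T': array([[ 0.68413578,  0.62983544, -0.36778466,  0.92492892],
       [ 0.72932951, -0.58657761,  0.35214368, -0.41101653],
       [ 0.00605832, -0.5091503 , -0.8606563 ,  0.94984051],
       [ 0.        ,  0.        ,  0.        ,  1.        ]])}
side {'vfov': 55.79249924693881, 'cx': 321.60089389391214, 'cy': 237.21627422976186, 'T': array([[ 0.89934107, -0.30557329,  0.31274686,  0.3016677 ],
       [-0.43718654, -0.6403939 ,  0.63147729, -0.6181378 ],
       [ 0.00731859, -0.70464219, -0.70952507,  0.72528369],
       [ 0.        ,  0.        ,  0.        ,  1.        ]])}
```

View pics/scene0.png

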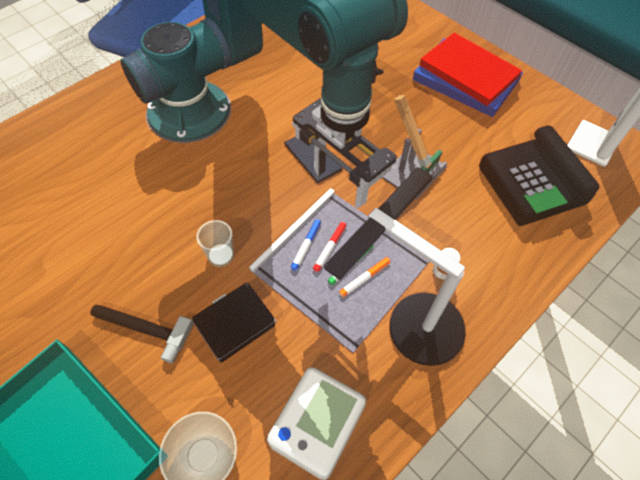

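View pics/side0.png

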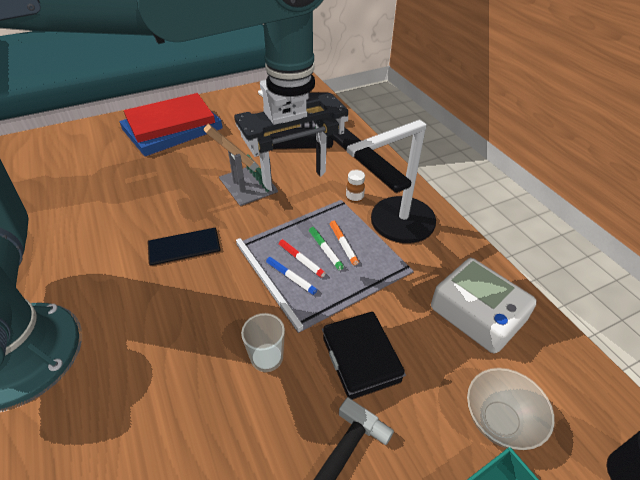

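The rake's rest is at +y, left of the pad: scene ≈(415,165), side ≈(250,180). The pens lie on the pad with orange farthest, and the lamp bar crosses over the far pens. I'll crop closer to measure.

```bash
cat > h.py <<'E'
import numpy as np,cv2
from bench import robot
def cal(n):
    c=robot.get_calibration(n);f=240/np.tan(np.radians(c['vfov']/2));return f,c['cx'],c['cy'],np.array(c['T'])
def pt(n,u,v,z,C=None):
    f,cx,cy,T=C or cal(n);d=T[:3,:3]@[(u-cx)/f,(v-cy)/f,1];return T[:3,3]+d*(z-T[2,3])/d[2]
def px(n,P,C=None):
    f,cx,cy,T=C or cal(n);p=(np.atleast_2d(P)-T[:3,3])@T[:3,:3];return p[:,:2]/p[:,2:]*f+[cx,cy]
def crop(img,x0,y0,x1,y1,k,name):
    cv2.imwrite('pics/'+name,cv2.resize(img[y0:y1,x0:x1],None,fx=k,fy=k,interpolation=cv2.INTER_CUBIC))
E
python3 - <<'E'
from h import *
crop(cv2.imread('pics/side0.png'),200,110,440,340,2.5,'side0c.png')
for u,v in((268,200),(224,180),(238,240),(297,328),(343,204),(411,269)):print(u,v,pt('side',u,v,.004).round(3))
E
```

```text
268 200 [0.558 0.195 0.004]
224 180 [0.484 0.317 0.004]
238 240 [0.448 0.096 0.004]
297 328 [ 0.474 -0.172  0.004]
343 204 [0.716 0.103 0.004]
411 269 [ 0.748 -0.142  0.004]
```

View pics/side0c.png

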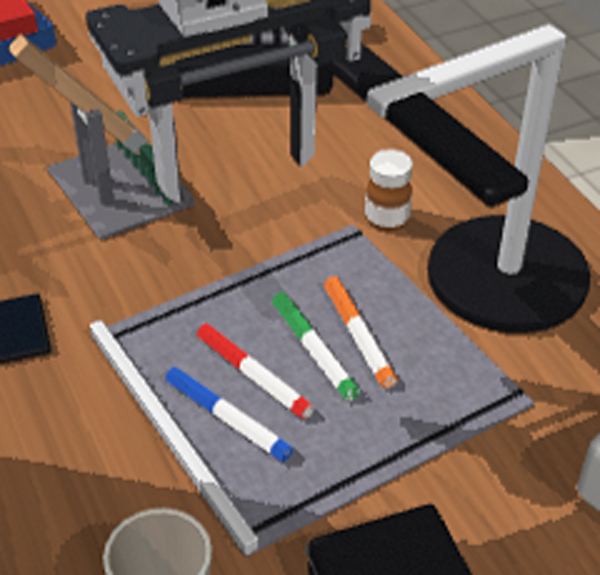

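Side crop: pad corners at crop (97,325), (248,550), (362,230) and (535,402). Pen ends are blue (172,376)-(290,452), red (204,332)-(310,409), green (279,300)-(352,391) and orange (331,284)-(390,380). The rest plate corners are at (48,170), (105,238) and (190,205).

```bash
python3 - <<'E'
from h import *
def s(u,v,z):return pt('side',u/2.5+200-.3,v/2.5+110-.3,z)
P=dict(ledgeL=s(97,325,.016),ledgeR=s(248,548,.016),farL=s(362,231,.004),farR=s(535,402,.004),
restBL=s(48,170,.006),restBR=s(105,238,.003),restFR=s(190,205,.006),handtop=s(20,45,.19),forkpostR=s(97,112,.113),barNearEnd=s(490,202,.243),barFarEnd=s(524,186,.243))
for k,v in P.items():print(k,(v*1e3).round())
m=np.mean([P['ledgeL'],P['ledgeR'],P['farL'],P['farR']],0);print('pad',m)
d=P['ledgeL']-P['ledgeR'];d2=P['farL']-P['farR'];print(np.linalg.norm(d),np.linalg.norm(d2),np.arctan2(-d[0],d[1]),np.arctan2(-d2[0],d2[1]))
for n,a in dict(b=(172,376,290,452),r=(204,332,310,409),g=(279,300,352,391),o=(331,284,390,380)).items():
  A=s(*a[:2],.011);B=s(*a[2:],.011);print(n,((A+B)/2*1e3).round(),np.linalg.norm(A-B).round(3),np.arctan2(-(A-B)[0],(A-B)[1]).round(3),A.round(3),B.round(3))
E
```

```text
ledgeL [447.  85.  16.]
ledgeR [ 473. -182.   16.]
farL [722. 108.   4.]
farR [ 751. -148.    4.]
restBL [475. 329.   6.]
restBR [494. 206.   3.]
restFR [586. 214.   6.]
handtop [461. 268. 190.]
forkpostR [516. 253. 113.]
barNearEnd [ 674. -143.  243.]
barFarEnd [ 705. -139.  243.]
pad [ 0.59823326 -0.03430822  0.01      ]
0.2680938468658118 0.257181490317694 0.0980222140744202 0.11024901087717555
b [513. -54.  11.] 0.129 0.443 [0.486 0.005 0.011] [ 0.541 -0.112  0.011]
r [552. -19.  11.] 0.128 0.361 [0.53  0.041 0.011] [ 0.575 -0.078  0.011]
g [610. -13.  11.] 0.125 0.072 [0.606 0.049 0.011] [ 0.615 -0.076  0.011]
o [654. -16.  11.] 0.127 -0.065 [0.658 0.048 0.011] [ 0.65  -0.079  0.011]
```

>>> carry_out:
  increments:
    - [0,[50,-40,-20],8]
    - [0,[50,-40,-20],8]
    - [0,[0,-20,-20],8]
    - [0,[0,0,-20],8]
    - [0,[0,0,0],0]

```text
time: 0.6
tool_pos: [0.4773, 0.0843, 0.2923]
ee_rot: [3.137, -0.004, 1.014]
wrist_force: [1.1, 0.3, 0.7]
width: 0.0943
finger_force: 0.0
```

```bash
python3 - <<'E'
from h import *
print(robot.get_obs()['tool_pos'],robot.get_obs()['ee_rot'])
C=cal('wrist');print(C)
w=robot.snapshot('wrist');s=robot.snapshot('scene');d=robot.snapshot('side')
cv2.imwrite('pics/wrist1.png',w);cv2.imwrite('pics/scene1.png',s);cv2.imwrite('pics/side1.png',d)
a=cv2.resize(s[80:220,370:470],(400,560),interpolation=2);b=cv2.resize(d[110:210,195:295],(400,400),interpolation=2)
m=np.zeros((560,800,3),np.uint8);m[:,:400]=a;m[:400,400:]=b;cv2.imwrite('pics/m1.png',m)
E
```

```text
[0.4773098  0.08429263 0.29230257] [ 3.13654367 -0.00350129  1.01410486]
(np.float64(402.04334184843003), 325.04012905736477, 234.93532219142028, array([[ 0.84897044, -0.51554151, -0.11604373,  0.51181224],
       [-0.52841886, -0.82623417, -0.19521938,  0.14188922],
       [ 0.0047644 ,  0.22705518, -0.97387024,  0.45962646],
       [ 0.        ,  0.        ,  0.        ,  1.        ]]))
```

View pics/m1.png

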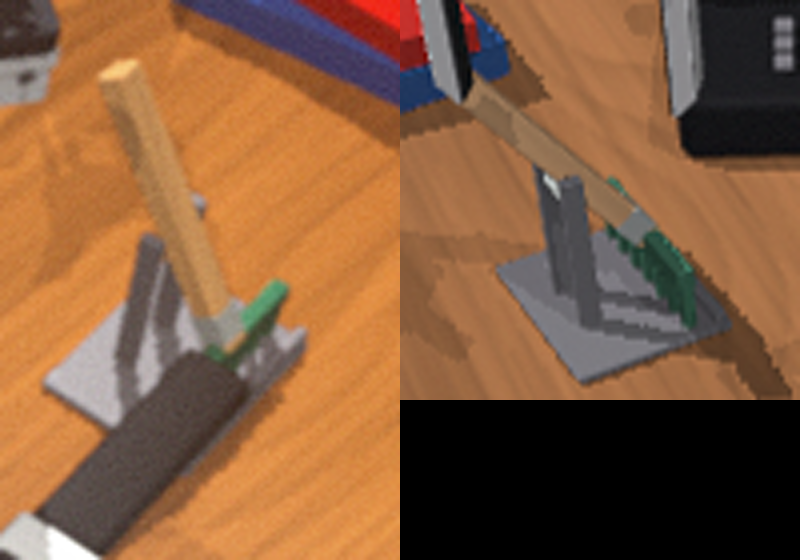

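Scene part: handle end centre (122,72), plate corners (45,382) and (305,335), and the +y top end of the head at (280,288). Side part: plate corners (497,268), (583,380) and (730,325). I'll fit the rest pose from these.

```bash
python3 - <<'E'
from h import *
from scipy.optimize import least_squares
sc=lambda u,v:(u/4+370-.4,v/4+80-.4); sd=lambda u,v:((u-400)/4+195-.4,v/4+110-.4)
O=[('scene',sc(122,72),(-.1033,0,.1904)),('scene',sc(45,382),(-.08,-.065,.006)),('scene',sc(280,288),(0,.057,.050)),
('side',sd(497,268),(-.08,.065,.006)),('side',sd(583,378),(-.08,-.065,.006)),('side',sd(730,322),(.025,-.065,.006))]
K={n:cal(n) for n in('scene','side')}
def f(p):
    c,s=np.cos(p[2]),np.sin(p[2]);R=np.array([[c,-s,0],[s,c,0],[0,0,1]]);r=[]
    for n,uv,q in O:r+=list((px(n,R@q+[p[0],p[1],0],K[n])-uv).ravel())
    return np.array(r)
r=least_squares(f,[.56,.27,.1],loss='soft_l1');p=r.x;print(p,f(p).reshape(-1,2).round(1))
c,s=np.cos(p[2]),np.sin(p[2])
for q in((-.0803,0,.1517),(-.0918,0,.168)):print('grip',p[0]+c*q[0],p[1]+s*q[0],q[2]+.006)
E
```

```text
[0.56270585 0.27827312 0.10270137] [[-0.2 -0.2]
 [-0.5  0.3]
 [ 1.7 -1.1]
 [-0.1 -0.3]
 [-0.4  0.6]
 [ 1.6  0.2]]
grip 0.4828289581154446 0.27004069147158183 0.1577
grip 0.4713895533573451 0.26886170089470157 0.17400000000000002
```

View pics/wrist1.png

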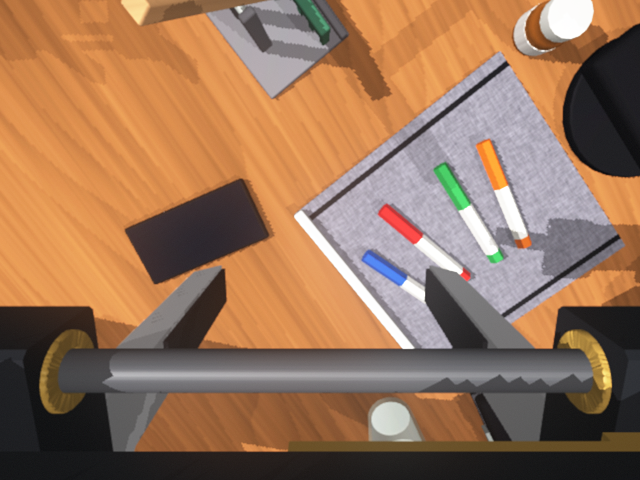

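The wrist view agrees with the side view: four pens, the ledge's left end at (300,214), and far pad corners at (505,54) and (622,240). I'll turn the tool to the rake's yaw, move over the handle, and refine the pad and pen poses.

>>> carry_out:
  increments:
    - [0,[0,0,0],7.5]
    - [0,[0,0,0],7.5]
    - [0,[0,0,0],7.5]
    - [0,[0,0,0],7.5]
    - [0,[0,0,0],7.5]
    - [0,[0,0,0],7.5]
    - [0,[0,0,0],7.2]
    - [0,[0,0,0],0]

```text
time: 1.55
tool_pos: [0.4765, 0.0832, 0.2871]
ee_rot: [-3.141, 0.004, 0.102]
wrist_force: [0.1, -0.5, 0.4]
width: 0.0938
finger_force: 0.0
```

>>> carry_out:
  increments:
    - [0,[5,-46,0],0]
    - [0,[5,-46,0],0]
    - [0,[5,-46,0],0]
    - [0,[4,-46,0],0]
    - [0,[0,0,0],0]
    - [0,[0,0,0],0]

```text
time: 2.15
tool_pos: [0.4766, 0.269, 0.2876]
ee_rot: [3.14, 0.003, 0.106]
wrist_force: [-0.5, -0.4, 0.4]
width: 0.0941
finger_force: 0.0
```

```bash
python3 - <<'E'
from h import *
from scipy.optimize import least_squares
T1=np.array([[ 0.84897044, -0.51554151, -0.11604373,  0.51181224],[-0.52841886, -0.82623417, -0.19521938,  0.14188922],[ 0.0047644 ,  0.22705518, -0.97387024,  0.45962646],[0,0,0,1]])
K={'side':cal('side'),'w':(402.043,325.04,234.935,T1)}
sd=lambda u,v:(u/2.5+200-.3,v/2.5+110-.3)
O=[('side',sd(97,325),(-.14,.135,.016)),('side',sd(248,548),(-.14,-.135,.012)),('side',sd(362,231),(.14,.135,.004)),('side',sd(535,402),(.14,-.135,.004)),
('w',(297,214),(-.14,.135,.016)),('w',(505,54),(.14,.135,.004)),('w',(622,240),(.14,-.135,.004))]
def f(p):
    c,s=np.cos(p[2]),np.sin(p[2]);R=np.array([[c,-s,0],[s,c,0],[0,0,1]])
    return np.concatenate([(px(n,R@q+[p[0],p[1],0],K[n])-uv).ravel() for n,uv,q in O])
r=least_squares(f,[.6,-.03,.1],loss='soft_l1');p=r.x;print(p,f(p).reshape(-1,2).round(1).tolist())
c,s=np.cos(p[2]),np.sin(p[2]);R=np.array([[c,s],[-s,c]])
for n,cam,a in(('b','side',(172,376,290,452)),('r','side',(204,332,310,409)),('g','side',(279,300,352,391)),('o','side',(331,284,390,380)),('r','w',(387,211,465,275)),('g','w',(440,170,498,257)),('o','w',(484,146,526,243))):
  g=(lambda u,v:pt(0,*(sd(u,v) if cam=='side' else (u,v)),.011,K[cam]))
  A=R@(g(*a[:2])[:2]-p[:2]);B=R@(g(*a[2:])[:2]-p[:2]);print(n,cam,'padframe',(A*1e3).round(),(B*1e3).round())
for q in(s,):
  for uv in((490,202),(524,186)):print('bar',R@(pt('side',*sd(*uv),.243)[:2]-p[:2]))
o=robot.get_obs();print(o['tool_pos'],o['ee_rot'],o['joint_positions'])
cv2.imwrite('pics/wrist2.png',robot.snapshot('wrist'))
E
```

```text
[ 0.59811749 -0.03016605  0.10507689] [[-1.6, -1.1], [-0.6, -0.1], [-1.8, -2.7], [0.9, 0.6], [0.1, 0.6], [-0.2, -2.5], [5.2, 6.8]]
b side padframe [-108.   46.] [-66. -75.]
r side padframe [-61.  78.] [-28. -46.]
g side padframe [16. 78.] [ 12. -47.]
o side padframe [68. 71.] [ 46. -54.]
r w padframe [-58.  75.] [-30. -43.]
g w padframe [15. 76.] [ 12. -48.]
o w padframe [68. 68.] [ 47. -54.]
bar [ 0.06394069 -0.12042315]
bar [ 0.09443723 -0.11903667]
[0.4766374  0.26900872 0.28761218] [3.14001361e+00 2.70226495e-03 1.05946246e-01] [ 4.10653112e-01  8.06086267e-02  1.24407505e+00 -7.17752946e-04
  1.81996044e+00  1.87532513e+00]
```

>>> carry_out:
  increments:
    - [0,[0,0,30],0]
    - [0,[0,0,30],0]
    - [0,[0,0,30],0]
    - [0,[0,0,20],0]
    - [0,[0,0,16.5],0]
    - [0,[0,0,0],0]
    - [0,[0,0,0],0]

```text
time: 2.9
tool_pos: [0.4773, 0.2673, 0.1631]
ee_rot: [3.141, -0.0, 0.1]
wrist_force: [0.0, 0.2, 0.3]
width: 0.0937
finger_force: 0.0
```

>>> carry_out:
  increments:
    - [150,[0,0,0],0]
    - [200,[0,0,0],0]
    - [230,[0,0,0],0]
    - [255,[0,0,0],0]
    - [255,[0,0,0],0]
    - [255,[0,0,0],0]
    - [255,[0,0,0],0]
    - [255,[0,0,0],0]

```text
time: 3.7
tool_pos: [0.4769, 0.2687, 0.1627]
ee_rot: [3.141, 0.0, 0.102]
wrist_force: [0.4, 0.6, -0.2]
width: 0.0335
finger_force: 0.0
```

```bash
python3 - <<'E'
from h import *
o=robot.get_obs()
for k in('tool_pos','ee_rot','wrist_force','wrist_torque','width','finger_force'):print(k,o[k])
E
```

```text
tool_pos [0.47690154 0.26872839 0.16269787]
ee_rot [3.14149216e+00 4.26832115e-05 1.01744979e-01]
wrist_force [ 0.37555243  0.61399321 -0.23351321]
wrist_torque [ 0.0747819   0.08288843 -0.00025456]
width 0.03352976834052078
finger_force 0.0
```

>>> carry_out:
  increments:
    - [255,[0,0,0],0]
    - [255,[0,0,0],0]
    - [255,[0,0,0],0]
    - [255,[0,0,0],0]
    - [255,[0,0,0],0]

```text
time: 4.2
tool_pos: [0.477, 0.2688, 0.1627]
ee_rot: [-3.141, -0.0, 0.102]
wrist_force: [0.7, -0.4, -0.3]
width: 0.0178
finger_force: 29.9
```

>>> carry_out:
  increments:
    - [255,[0,0,-8],0]
    - [255,[0,0,-12],0]
    - [255,[0,0,-30],0]
    - [255,[0,0,-30],0]
    - [255,[0,0,-30],0]
    - [255,[0,0,-20],0]
    - [255,[0,0,0],0]
    - [255,[0,0,0],0]

```text
time: 5.0
tool_pos: [0.4769, 0.2687, 0.2932]
ee_rot: [-3.141, -0.001, 0.102]
wrist_force: [-0.4, -0.4, -1.2]
width: 0.0178
finger_force: 29.9
```

>>> carry_out:
  increments:
    - [255,[0,20,0],0]
    - [255,[0,40,0],0]
    - [255,[0,45,0],0]
    - [255,[0,45,0],0]
    - [255,[0,45,0],0]
    - [255,[0,45,0],0]
    - [255,[0,38,0],0]
    - [255,[0,20,0],0]

```text
time: 5.8
tool_pos: [0.5062, -0.0307, 0.2902]
ee_rot: [-3.142, 0.005, 0.098]
wrist_force: [0.3, 1.1, -0.7]
width: 0.0177
finger_force: 29.9
```

>>> carry_out:
  increments:
    - [255,[0,0,20],0]
    - [255,[0,0,30],0]
    - [255,[0,0,30],0]
    - [255,[0,0,20],0]
    - [255,[0,0,0],0]
    - [255,[0,0,0],0]

```text
time: 6.4
tool_pos: [0.5064, -0.0277, 0.1917]
ee_rot: [-3.141, 0.003, 0.102]
wrist_force: [0.9, 0.3, -1.1]
width: 0.0177
finger_force: 29.9
```

```bash
python3 - <<'E'
from h import *
o=robot.get_obs()
for k in('tool_pos','ee_rot','wrist_force','width','finger_force'):print(k,o[k])
d=robot.snapshot('side');cv2.imwrite('pics/side3.png',d);crop(d,220,120,420,320,3,'side3c.png')
t=o['tool_pos'];y=o['ee_rot'][2];c,s=np.cos(y),np.sin(y)
R=np.array([[c,-s,0],[s,c,0],[0,0,1]]);tip=t-R@[.0857,0,.1567];tip=t+R@[.0857,0,-.1567]
for n,q in dict(headL=(0,.057,.044),headR=(0,-.057,.044),tineR=(-.004,-.057,0),tineL=(-.004,.057,0)).items():print(n,((px('side',tip+R@q)-[220,120])*3).round())
E
```

```text
tool_pos [ 0.50643398 -0.02766097  0.19165968]
ee_rot [-3.14090833e+00  2.60490511e-03  1.01606662e-01]
wrist_force [ 0.9225982   0.28652406 -1.11173795]
width 0.01774339779672036
finger_force 29.944716095924377
headL [[254. 279.]]
headR [[342. 379.]]
tineR [[335. 425.]]
tineL [[251. 326.]]
```

View pics/side3c.png

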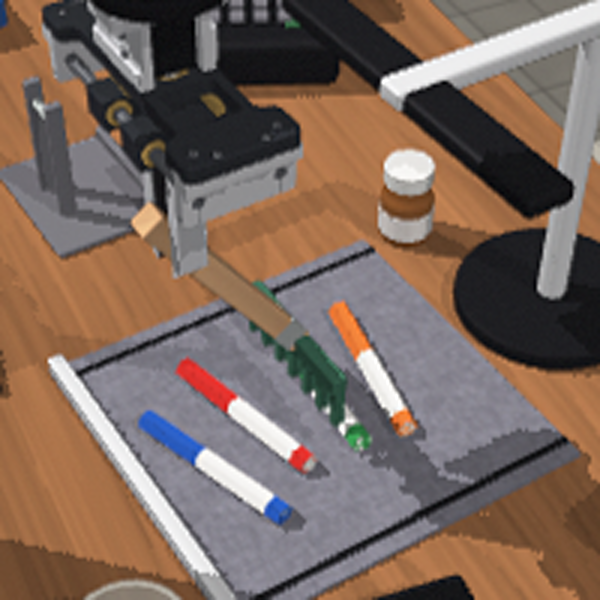

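The rake hangs exactly as predicted: head right end at (345,375), right tine at (338,425). The lamp bar is clear. Next I'll go in over the pens and lower behind the orange one.

>>> carry_out:
  increments:
    - [255,[15,0,0],0]
    - [255,[25,0,0],0]
    - [255,[25,0,0],0]
    - [255,[18,0,0],0]
    - [255,[8,0,0],0]
    - [255,[0,0,0],0]
    - [255,[0,0,0],0]

```text
time: 7.15
tool_pos: [0.5974, -0.0186, 0.1934]
ee_rot: [3.141, -0.0, 0.102]
wrist_force: [-0.4, 0.2, -1.2]
width: 0.0181
finger_force: 30.0
```

>>> carry_out:
  increments:
    - [255,[0,0,10],0]
    - [255,[0,0,10],0]
    - [255,[0,0,5],0]
    - [255,[0,0,4],0]
    - [255,[0,0,0],0]
    - [255,[0,0,0],0]
    - [255,[0,0,0],0]

```text
time: 7.85
tool_pos: [0.598, -0.0186, 0.1643]
ee_rot: [3.141, -0.001, 0.102]
wrist_force: [-1.6, 1.0, -1.5]
width: 0.0179
finger_force: 30.0
```

>>> carry_out:
  increments:
    - [255,[-2,0,1],0]
    - [255,[-4,0,0],0]
    - [255,[-5,0,0],0]
    - [255,[-5,0,0],0]
    - [255,[-5,0,0],0]
    - [255,[-5,0,0],0]
    - [255,[-5,0,0],0]
    - [255,[-5,0,0],0]

```text
time: 8.65
tool_pos: [0.5615, -0.0223, 0.1629]
ee_rot: [3.141, -0.0, 0.102]
wrist_force: [-0.1, 0.3, -2.3]
width: 0.0179
finger_force: 30.0
```

>>> carry_out:
  increments:
    - [255,[-5,0,0],0]
    - [255,[-5,0,0],0]
    - [255,[-5,0,0],0]
    - [255,[-5,0,0],0]
    - [255,[-5,0,0],0]
    - [255,[-5,0,0],0]
    - [255,[-5,0,0],0]
    - [255,[-5,0,0],0]

```text
time: 9.45
tool_pos: [0.5217, -0.0263, 0.1628]
ee_rot: [3.142, -0.0, 0.102]
wrist_force: [1.0, 0.1, -0.4]
width: 0.0178
finger_force: 30.0
```

```bash
python3 - <<'E'
from h import *
o=robot.get_obs()
for k in('tool_pos','ee_rot','wrist_force'):print(k,o[k])
d=robot.snapshot('side');crop(d,220,120,420,320,3,'side4c.png')
E
```

```text
tool_pos [ 0.5217174  -0.0262988   0.16280476]
ee_rot [ 3.14153163e+00 -1.91315247e-04  1.01625002e-01]
wrist_force [ 1.04124303  0.07543661 -0.43667347]
```

View pics/side4c.png

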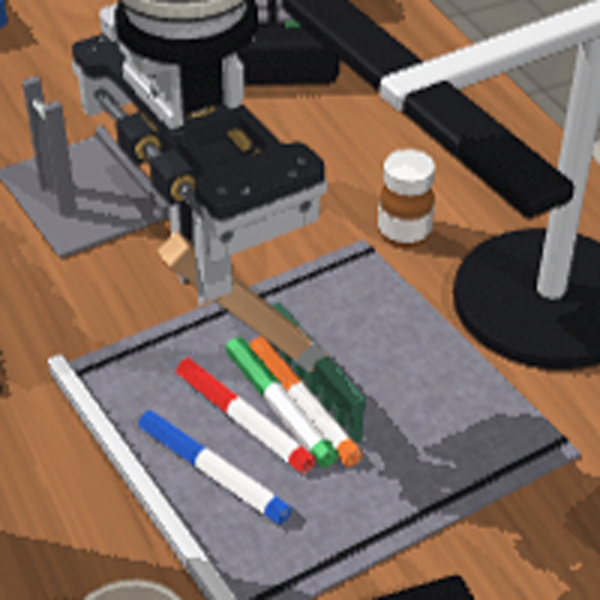

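Orange and green lie neatly together and are just reaching red, all flat. I'll carry on slowly.

>>> carry_out:
  increments:
    - [255,[-3,0,0],0]
    - [255,[-3,0,0],0]
    - [255,[-3,0,0],0]
    - [255,[-3,0,0],0]
    - [255,[-3,0,0],0]
    - [255,[-3,0,0],0]
    - [255,[-3,0,0],0]
    - [255,[-3,0,0],0]

```text
time: 10.3
tool_pos: [0.498, -0.0287, 0.1628]
ee_rot: [-3.142, -0.0, 0.102]
wrist_force: [0.8, -0.2, -1.8]
width: 0.0178
finger_force: 30.0
```

>>> carry_out:
  increments:
    - [255,[-3,0,0],0]
    - [255,[-3,0,0],0]
    - [255,[-3,0,0],0]
    - [255,[-3,0,0],0]
    - [255,[-3,0,0],0]
    - [255,[-3,0,0],0]
    - [255,[-2,0,0],0]
    - [255,[0,0,0],0]

```text
time: 11.1
tool_pos: [0.478, -0.0307, 0.1628]
ee_rot: [3.142, 0.0, 0.102]
wrist_force: [1.2, 0.7, -2.0]
width: 0.0179
finger_force: 30.0
```

```bash
python3 - <<'E'
from h import *
o=robot.get_obs()
for k in('tool_pos','ee_rot','wrist_force'):print(k,o[k])
d=robot.snapshot('side');crop(d,220,170,370,320,4,'side5c.png')
E
```

```text
tool_pos [ 0.47795677 -0.03074317  0.16278328]
ee_rot [3.14155546e+00 2.90671808e-04 1.01511330e-01]
wrist_force [ 1.18146493  0.67285994 -1.99225135]
```

View pics/side5c.png

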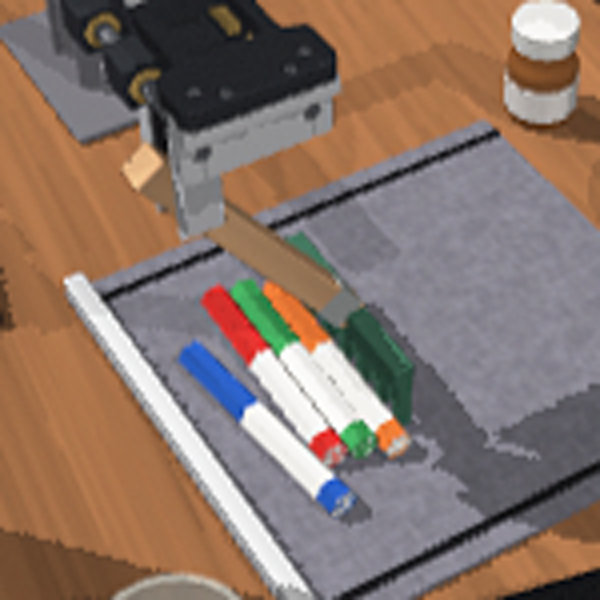

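>>> carry_out:
  increments:
    - [255,[-2,0,0],0]
    - [255,[-2,0,0],0]
    - [255,[-2,0,0],0]
    - [255,[-2,0,0],0]
    - [255,[-2,0,0],0]
    - [255,[-2,0,0],0]
    - [255,[-2,0,0],0]
    - [255,[-2,0,0],0]

```text
time: 11.95
tool_pos: [0.4623, -0.0324, 0.1628]
ee_rot: [3.142, -0.0, 0.102]
wrist_force: [0.7, 0.0, -0.6]
width: 0.0181
finger_force: 30.0
```

>>> carry_out:
  increments:
    - [255,[-1,0,0],0]
    - [255,[-1,0,0],0]
    - [255,[-1,0,0],0]
    - [255,[-1,0,0],0]
    - [255,[-1,0,0],0]

```text
time: 12.45
tool_pos: [0.4574, -0.0328, 0.1628]
ee_rot: [3.142, -0.0, 0.102]
wrist_force: [-0.4, -0.3, -1.4]
width: 0.0176
finger_force: 30.0
```

>>> carry_out:
  increments:
    - [255,[-1,0,0],0]
    - [255,[-1,0,0],0]

```text
time: 12.65
tool_pos: [0.4554, -0.0331, 0.1628]
ee_rot: [3.142, -0.0, 0.102]
wrist_force: [0.4, 0.4, -1.9]
width: 0.0185
finger_force: 30.0
```

```bash
python3 - <<'E'
from h import *
o=robot.get_obs()
for k in('tool_pos','ee_rot','wrist_force'):print(k,o[k])
d=robot.snapshot('side');crop(d,220,170,370,320,4,'side6c.png')
E
```

```text
tool_pos [ 0.45542879 -0.03305213  0.16277478]
ee_rot [ 3.14157828e+00 -2.03664045e-04  1.01598462e-01]
wrist_force [ 0.35891162  0.35360448 -1.8571631 ]
```

View pics/side6c.png

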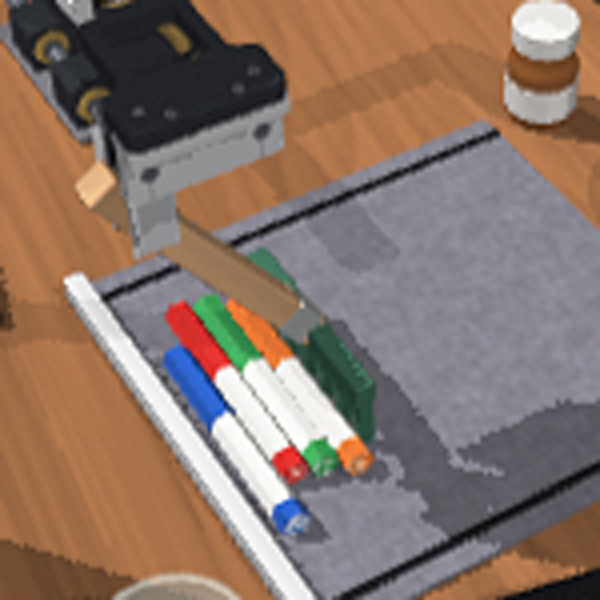

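Pens are parallel and flat with a small gap remaining at the ledge: the blue end is at (290,530), the ledge edge just left of it. I'll push on in millimetres, watching the force.

>>> carry_out:
  increments:
    - [255,[-1,0,0],0]
    - [255,[-1,0,0],0]
    - [255,[0,0,0],0]

```text
time: 13.0
tool_pos: [0.4533, -0.0333, 0.1628]
ee_rot: [3.142, 0.0, 0.102]
wrist_force: [1.1, -0.7, -1.1]
width: 0.0175
finger_force: 30.0
```

>>> carry_out:
  increments:
    - [255,[-1,0,0],0]
    - [255,[-1,0,0],0]
    - [255,[0,0,0],0]

```text
time: 13.3
tool_pos: [0.4513, -0.0335, 0.1628]
ee_rot: [3.142, 0.0, 0.102]
wrist_force: [-0.0, 0.4, -1.3]
width: 0.0179
finger_force: 30.0
```

```bash
python3 - <<'E'
from h import *
o=robot.get_obs()
for k in('tool_pos','ee_rot','wrist_force','wrist_torque'):print(k,o[k])
# measure ledge/pen edges along lines normal to the ledge, side image, at pad-frame y stations
d=robot.snapshot('side');cv2.imwrite('pics/side7.png',d)
p=[.5981,-.0302,.1051];c,s=np.cos(p[2]),np.sin(p[2])
for y in(-.03,.03):
  row=[]
  for x in np.arange(-.140,-.045,.003):
    u,v=px('side',[p[0]+c*x-s*y,p[1]+s*x+c*y,.014])[0];b=cv2.getRectSubPix(d,(1,1),(u,v))[0,0];row.append('%d:%d,%d,%d'%(round(x*1e3),*b))
  print(y,' '.join(row))
E
```

```text
tool_pos [ 0.45127508 -0.0334541   0.16276191]
ee_rot [3.14158144e+00 1.40211917e-04 1.01608604e-01]
wrist_force [-0.01217751  0.39737015 -1.2989171 ]
wrist_torque [0.0567235  0.14256823 0.01762403]
-0.03 -140:243,243,243 -137:241,241,241 -134:238,238,237 -131:193,192,193 -128:233,235,237 -125:241,242,244 -122:245,246,248 -119:247,249,250 -116:163,164,166 -113:196,196,196 -110:239,241,242 -107:240,242,243 -104:215,219,244 -101:238,239,246 -98:152,156,186 -95:245,246,246 -92:249,250,251 -89:243,245,247 -86:233,235,237 -83:219,222,225 -80:237,240,242 -77:241,244,245 -74:241,244,244 -71:245,247,248 -68:187,194,190 -65:68,78,56 -62:59,70,43 -59:46,56,34 -56:62,76,44 -53:61,76,43 -50:73,80,59 -47:100,93,96
0.03 -140:244,243,242 -137:241,240,240 -134:238,239,240 -131:207,177,166 -128:188,90,43 -125:196,95,43 -122:206,100,47 -119:197,95,42 -116:114,68,53 -113:44,47,205 -110:126,131,230 -107:228,231,241 -104:247,248,248 -101:238,239,248 -98:128,152,136 -95:91,174,64 -92:111,189,86 -89:171,207,164 -86:134,178,125 -83:110,159,100 -80:47,110,215 -77:54,120,233 -74:50,112,222 -71:50,113,226 -68:49,90,160 -65:62,75,46 -62:90,94,80 -59:117,118,117 -56:114,121,129 -53:69,77,57 -50:70,85,52 -47:68,83,49
```

>>> carry_out:
  increments:
    - [255,[-1,0,0],0]
    - [255,[0,0,0],0]

```text
time: 13.55
tool_pos: [0.4504, -0.0336, 0.1628]
ee_rot: [3.142, 0.0, 0.102]
wrist_force: [1.0, -0.2, -1.5]
width: 0.0177
finger_force: 30.0
```

>>> carry_out:
  increments:
    - [255,[-1,0,0],0]
    - [255,[0,0,0],0]

```text
time: 13.75
tool_pos: [0.4494, -0.0337, 0.1628]
ee_rot: [3.142, -0.0, 0.102]
wrist_force: [0.3, 0.2, -1.6]
width: 0.0181
finger_force: 30.0
```

>>> carry_out:
  increments:
    - [255,[-0.7,0,0],0]
    - [255,[0,0,0],0]

```text
time: 13.95
tool_pos: [0.4489, -0.0337, 0.1629]
ee_rot: [3.142, -0.001, 0.102]
wrist_force: [0.0, -0.3, -1.3]
width: 0.0175
finger_force: 30.0
```

>>> carry_out:
  increments:
    - [255,[-0.8,0,0],0]
    - [255,[0,0,0],0]

```text
time: 14.15
tool_pos: [0.4482, -0.0338, 0.1629]
ee_rot: [3.142, -0.001, 0.102]
wrist_force: [2.3, 0.6, -1.8]
width: 0.0184
finger_force: 30.0
```

>>> carry_out:
  increments:
    - [255,[-0.8,0,0],0]
    - [255,[0,0,0],0]

```text
time: 14.35
tool_pos: [0.4477, -0.0338, 0.1631]
ee_rot: [3.142, -0.002, 0.102]
wrist_force: [2.1, 0.1, -1.8]
width: 0.0177
finger_force: 30.0
```

```bash
python3 - <<'E'
from h import *
o=robot.get_obs()
for k in('tool_pos','ee_rot','wrist_force','wrist_torque'):print(k,o[k])
d=robot.snapshot('side');cv2.imwrite('pics/side8.png',d)
p=[.5981,-.0302,.1051];c,s=np.cos(p[2]),np.sin(p[2])
for y in(-.03,.03,-.16):
  row=[]
  for x in np.arange(-.140,-.057,.002):
    u,v=px('side',[p[0]+c*x-s*y,p[1]+s*x+c*y,.014])[0];b=cv2.getRectSubPix(d,(1,1),(u,v))[0,0];row.append('%d:%d,%d,%d'%(round(x*1e3),*b))
  print(y,' '.join(row))
E
```

```text
tool_pos [ 0.44771969 -0.03382409  0.16305075]
ee_rot [ 3.14151618e+00 -1.72925898e-03  1.01754455e-01]
wrist_force [ 2.1173465   0.07581215 -1.79045762]
wrist_torque [ 0.15830118 -0.51931257  0.08530722]
-0.03 -140:243,243,243 -138:243,242,242 -136:239,238,238 -134:238,237,237 -132:231,231,231 -130:219,221,222 -128:232,235,237 -126:237,239,241 -124:244,245,246 -122:245,247,248 -120:246,248,249 -118:237,239,240 -116:192,194,197 -114:211,214,214 -112:240,242,241 -110:231,234,240 -108:219,223,242 -106:245,246,246 -104:217,220,246 -102:204,207,228 -100:189,193,207 -98:231,234,235 -96:247,248,249 -94:246,247,249 -92:246,246,249 -90:238,240,241 -88:240,241,243 -86:238,238,241 -84:239,241,243 -82:245,247,248 -80:244,246,247 -78:242,244,245 -76:239,241,242 -74:240,242,243 -72:243,246,247 -70:196,201,198 -68:102,110,97 -66:56,67,43 -64:55,66,41 -62:49,61,35 -60:57,70,41 -58:62,76,44
0.03 -140:243,243,242 -138:243,243,242 -136:239,239,239 -134:238,239,240 -132:226,220,220 -130:192,125,100 -128:188,89,43 -126:192,91,40 -124:200,97,44 -122:205,100,46 -120:207,100,44 -118:178,86,33 -116:99,55,11
[... 363 characters left out ...]
9 -68:57,77,74 -66:74,82,63 -64:102,105,96 -62:112,117,118 -60:107,115,122 -58:82,93,97
-0.16 -140:74,116,174 -138:74,117,174 -136:73,115,172 -134:76,117,174 -132:78,120,178 -130:75,116,173 -128:73,114,170 -126:68,104,155 -124:62,97,144 -122:65,99,148 -120:66,102,152 -118:68,105,155 -116:68,104,155 -114:65,101,150 -112:65,100,149 -110:63,98,147 -108:63,99,149 -106:68,100,145 -104:115,109,113 -102:78,74,74 -100:30,28,30 -98:21,18,18 -96:22,19,19 -94:23,20,20 -92:23,21,20 -90:22,20,20 -88:23,19,20 -86:22,19,19 -84:21,16,15 -82:21,18,15 -80:22,21,20 -78:17,14,12 -76:27,31,39 -74:28,31,38 -72:35,43,56 -70:42,58,80 -68:45,62,87 -66:50,75,110 -64:55,85,126 -62:53,79,116 -60:58,91,136 -58:61,94,141
```

The torque jump (about 4 N at the tines) shows the row is seated against the ledge. I'll back off, lift, and take one composite look.

>>> carry_out:
  increments:
    - [255,[1,0,0],0]
    - [255,[2,0,0],0]
    - [255,[5,0,0],0]
    - [255,[8,0,0],0]
    - [255,[0,0,-30],0]
    - [255,[0,0,-40],0]
    - [255,[0,0,-40],0]
    - [255,[0,0,-20],0]

```text
time: 15.2
tool_pos: [0.4644, -0.0325, 0.2968]
ee_rot: [3.14, -0.005, 0.102]
wrist_force: [0.3, 0.3, -1.5]
width: 0.0175
finger_force: 30.0
```

>>> carry_out:
  increments:
    - [255,[5,-20,0],0]
    - [255,[5,-40,0],0]
    - [255,[6,-40,0],0]
    - [255,[6,-40,0],0]
    - [255,[6,-40,0],0]
    - [255,[6,-40,0],0]
    - [255,[5,-40,0],0]
    - [255,[3,-30,0],0]

```text
time: 16.0
tool_pos: [0.4754, 0.2631, 0.2921]
ee_rot: [3.142, 0.001, 0.103]
wrist_force: [-0.1, -0.8, -2.0]
width: 0.0178
finger_force: 30.0
```

>>> carry_out:
  increments:
    - [255,[2,-8,0],0]
    - [255,[0,0,0],0]
    - [255,[0,0,0],0]
    - [255,[0,0,0],0]

```text
time: 16.4
tool_pos: [0.477, 0.2674, 0.2929]
ee_rot: [3.141, -0.0, 0.1]
wrist_force: [-0.6, -0.3, -2.3]
width: 0.018
finger_force: 30.0
```

```bash
python3 - <<'E'
from h import *
o=robot.get_obs()
for k in('tool_pos','ee_rot','wrist_force','width'):print(k,o[k])
d=robot.snapshot('side');s=robot.snapshot('scene')
cv2.imwrite('pics/side9.png',d);cv2.imwrite('pics/scene9.png',s)
m=np.zeros((600,800,3),np.uint8)
m[:480,:480]=cv2.resize(d[210:330,225:345],(480,480),interpolation=2)
m[:,480:]=cv2.resize(s[90:240,390:470],(320,600),interpolation=2)
cv2.imwrite('pics/m9.png',m)
E
```

```text
tool_pos [0.47695196 0.26738461 0.29292264]
ee_rot [ 3.14104826e+00 -1.78929942e-04  9.97183772e-02]
wrist_force [-0.56642002 -0.28297016 -2.27412041]
width 0.01804475341797616
```

View pics/m9.png

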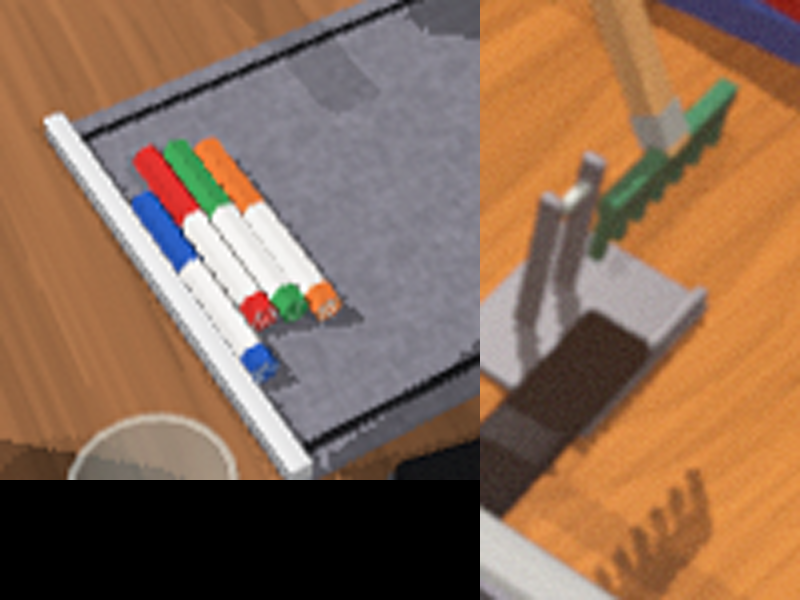

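The pens lie parallel, flat, against the ledge and close together. The rake is above its rest, head ends at crop (735,85) and (603,210). I'll check that it has not slipped in the grip.

```bash
python3 - <<'E'
from h import *
o=robot.get_obs();t=o['tool_pos'];y=o['ee_rot'][2];c,s=np.cos(y),np.sin(y);R=np.array([[c,-s,0],[s,c,0],[0,0,1]])
for dth in(0,.03,-.03):
  Ry=np.array([[np.cos(dth),0,np.sin(dth)],[0,1,0],[-np.sin(dth),0,np.cos(dth)]])
  for q in((0.006,.057,.044),(.006,-.057,.044),(-.006,-.057,.044),(.004,-.057,0)):
    w=t+R@Ry@(np.array([.0857,0,-.1567])+q);print(dth,q,((px('scene',w)-[390,90])[0]*4+[480,0]).round())
E
```

```text
0 (0.006, 0.057, 0.044) [745.  86.]
0 (0.006, -0.057, 0.044) [621. 209.]
0 (-0.006, -0.057, 0.044) [601. 197.]
0 (0.004, -0.057, 0) [602. 264.]
0.03 (0.006, 0.057, 0.044) [738.  86.]
0.03 (0.006, -0.057, 0.044) [614. 209.]
0.03 (-0.006, -0.057, 0.044) [595. 197.]
0.03 (0.004, -0.057, 0) [593. 262.]
-0.03 (0.006, 0.057, 0.044) [751.  85.]
-0.03 (0.006, -0.057, 0.044) [627. 208.]
-0.03 (-0.006, -0.057, 0.044) [607. 197.]
-0.03 (0.004, -0.057, 0) [610. 265.]
```

>>> carry_out:
  increments:
    - [255,[0,-1,25],0]
    - [255,[0,0,30],0]
    - [255,[0,0,30],0]
    - [255,[0,0,20],0]
    - [255,[0,0,10],0]
    - [255,[0,0,8],0]
    - [255,[0,0,4],0]
    - [255,[0,0,0],0]

```text
time: 17.3
tool_pos: [0.4769, 0.2696, 0.1662]
ee_rot: [-3.141, -0.001, 0.101]
wrist_force: [-0.4, -1.0, -1.1]
width: 0.0181
finger_force: 30.0
```

>>> carry_out:
  increments:
    - [255,[0,0,1.5],0]
    - [255,[0,0,1],0]
    - [255,[0,0,0],0]
    - [255,[0,0,0],0]

```text
time: 17.7
tool_pos: [0.4767, 0.2698, 0.1636]
ee_rot: [-3.141, -0.001, 0.102]
wrist_force: [0.2, -0.1, -2.1]
width: 0.0177
finger_force: 30.0
```

>>> carry_out:
  increments:
    - [255,[0,0,0.7],0]
    - [255,[0,0,0.3],0]
    - [255,[0,0,0],0]

```text
time: 18.0
tool_pos: [0.4768, 0.2698, 0.1627]
ee_rot: [-3.141, -0.001, 0.102]
wrist_force: [1.1, -0.1, -0.2]
width: 0.018
finger_force: 30.0
```

>>> carry_out:
  increments:
    - [200,[0,0,0],0]
    - [190,[0,0,0],0]
    - [170,[0,0,0],0]
    - [140,[0,0,0],0]
    - [100,[0,0,0],0]
    - [50,[0,0,0],0]
    - [0,[0,0,0],0]
    - [0,[0,0,0],0]

```text
time: 18.8
tool_pos: [0.4766, 0.2697, 0.1623]
ee_rot: [-3.142, -0.0, 0.102]
wrist_force: [0.5, -0.1, 0.5]
width: 0.0678
finger_force: 0.0
```

>>> carry_out:
  increments:
    - [0,[0,0,0],0]
    - [0,[0,0,0],0]
    - [0,[0,0,0],0]
    - [0,[0,0,0],0]
    - [0,[0,0,0],0]
    - [0,[0,0,0],0]

```text
time: 19.4
tool_pos: [0.4766, 0.2696, 0.1623]
ee_rot: [3.142, -0.0, 0.102]
wrist_force: [-0.1, -0.0, -0.8]
width: 0.0939
finger_force: 0.0
```

Released. I'll rise, move back to where the earlier scene/side pictures (scene1, side1) were taken, and compare numerically.

>>> carry_out:
  increments:
    - [0,[0,0,-15],0]
    - [0,[0,0,-30],0]
    - [0,[0,0,-40],0]
    - [0,[0,0,-40],0]
    - [0,[0,0,-5],0]
    - [0,[-5,46,0],0]
    - [0,[-5,46,0],0]
    - [0,[-5,46,0],0]

```text
time: 20.2
tool_pos: [0.4752, 0.1297, 0.2925]
ee_rot: [3.141, -0.0, 0.103]
wrist_force: [1.0, 0.1, 0.1]
width: 0.094
finger_force: 0.0
```

>>> carry_out:
  increments:
    - [0,[-4,46,0],-7.5]
    - [0,[0,0,0],-7.5]
    - [0,[0,0,0],-7.5]
    - [0,[0,0,0],-7.5]
    - [0,[0,0,0],-7.5]
    - [0,[0,0,0],-7.5]
    - [0,[0,0,0],-7.2]
    - [0,[0,0,0],0]

```text
time: 21.0
tool_pos: [0.4762, 0.0858, 0.2924]
ee_rot: [3.142, 0.0, 1.009]
wrist_force: [-0.7, 0.3, 0.4]
width: 0.0939
finger_force: 0.0
```

```bash
python3 - <<'E'
from h import *
print(robot.get_obs()['tool_pos'])
for n,(x0,y0,x1,y1) in dict(scene=(392,90,450,190),side=(210,125,285,205)).items():
    a=cv2.imread(f'pics/{n}1.png');b=robot.snapshot(n);cv2.imwrite(f'pics/{n}E.png',b)
    A,B=[cv2.cvtColor(i[y0:y1,x0:x1],6).astype(np.float32) for i in(a,b)]
    D=np.abs(A-B);print(n,D.mean(),(D>40).sum())
    green=lambda i:np.argwhere((i[y0:y1,x0:x1,1].astype(int)-np.maximum(i[y0:y1,x0:x1,0],i[y0:y1,x0:x1,2]))>12)
    print(green(a).mean(0),green(b).mean(0))
    full=cv2.absdiff(a,b).max(2)>50;st=cv2.connectedComponentsWithStats(full.astype(np.uint8))[2][1:];print([s.tolist() for s in st if s[4]>40])
E
```

```text
[0.47618611 0.08580847 0.29238507]
scene 3.4215517 0
[67.51851852 41.59259259] [67.83950617 40.96296296]
[[321, 1, 52, 27, 256], [333, 22, 36, 11, 80], [321, 39, 15, 37, 72], [362, 56, 22, 25, 62], [348, 64, 20, 10, 52], [346, 70, 21, 9, 59], [341, 90, 45, 9, 89], [274, 209, 73, 68, 1895], [357, 245, 17, 19, 70], [339, 257, 51, 40, 506], [328, 275, 10, 15, 87]]
side 2.074 55
[50.8907563  51.11764706] [51.37931034 51.39655172]
[[195, 0, 48, 11, 161], [194, 4, 51, 15, 201], [199, 15, 43, 12, 141], [189, 21, 58, 21, 231], [205, 38, 11, 12, 74], [267, 53, 18, 34, 86], [197, 59, 38, 6, 111], [242, 58, 20, 6, 89], [167, 66, 63, 15, 285], [228, 70, 29, 12, 87], [270, 74, 12, 22, 41], [182, 81, 17, 8, 54], [204, 82, 51, 7, 115], [255, 86, 17, 8, 48], [261, 129, 10, 10, 41], [330, 220, 26, 36, 270], [309, 227, 35, 43, 324], [258, 239, 66, 67, 1851], [350, 256, 9, 9, 54]]
```

The rake is back within half a pixel of where it stood. Apart from the arm, only the pens have changed, so I'm handing the job in.

```bash
python3 -c "
from bench import robot
print(robot.close_job())"
```

```text
the job is handed in; nothing more can be done
None
```

The four pens lie flat, parallel and close together against the ledge; the rake is back on its rest to within a pixel in the camera views and released, nothing else visibly moved, and I handed the job in at about 21 s of the 61 s allowed.

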